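Centre the round flask on the balance pan

TASK

The little round-bellied flask stands off to one side of the balance's small weighing pan. Without gripping or lifting it, nudge it with light, slow taps of the fingertips low on its belly until it stands upright at the middle of the pan, then take the hand away. It is wobbly, so do not tip it or knock it off, and leave the other glassware where it is.

Things in the scene. Friction and masses are not known exactly. Their poses are not given: they have to be found in the camera images.
- flask: Brown glass flask with metal cap, about 60 to 130 g, 68 mm tall, round about z (up). Foot 26 mm in diameter; round belly 46 mm, its centre 24.5 mm up; neck 20 mm; cap 25 mm, from 54 mm up. Origin: centre of the foot's underside. Starts 13 to 22 mm off the pan's centre, any direction. Slides upright (friction about 0.3) if pushed slowly at belly height and stops with the finger; pushed at neck or cap it tips.
- pan_top (a point): The centre of the top face of the balance's weighing pan, where the flask's foot must come to stand: a fixed, flat, rimless round steel plate 76 mm in diameter and 5 mm thick, its top 65 mm above the bench, 18 mm above the housing. A dark dot 12 mm wide marks its centre. z up; its x and y axes point anywhere.
- balance: The fixed laboratory balance under the pan. Origin: on the bench, straight below the pan's centre. Housing 215 mm (x, from -142 to +73 mm) by 170 mm (y), highest point 47 mm above the bench; display and keys at its -x end, which faces the robot, more or less. Nothing on it needs operating.
- conical_flask: Bystander, leave alone: loose conical glass flask with metal cap, 64 mm wide at the foot, 95 mm tall, on the bench beside the balance. Origin: centre of its underside.
- jar: Bystander, leave alone: loose brown glass jar with a paper label and a screw cap, 56 mm in diameter, 85 mm tall, on the bench beside the balance. Origin: centre of its underside.
- beaker: Bystander, leave alone: loose open steel beaker, 60 mm in diameter, 70 mm tall, on the bench beyond the balance. Origin: centre of its underside.

How it is judged (in metres and radians):
At the end, for the whole second after the job is handed in: The flask stands upright (within 3.5 degrees) and at rest on the pan, the centre of its foot within 6 mm of the pan's centre, and nothing touches it but the pan (horizontal distance between flask and pan_top below 0.006 m and z of flask in the frame of pan_top between -0.003 and 0.003 m and angle between flask's own z axis and vertical below 0.06 rad and linear speed of flask below 0.01 m/s).
It fails at once if the flask is tipped by more than 17 degrees (angle between flask's own z axis and vertical above 0.3 rad).
It fails at once if the flask is lifted more than 6 mm off the pan, or falls off it (z of flask in the frame of pan_top above 0.006 m or z of flask in the frame of pan_top below -0.006 m).
It fails at once if the flask is gripped or pushed hard (more than 10 N on it from the hand) (contact force between any of the arm, the fingers and flask above 10 N).
It fails at once if the flask is struck (faster than 0.3 m/s) (linear speed of flask above 0.3 m/s).
It fails at once if the conical flask, the jar or the beaker is moved by more than 20 mm or knocked over (distance of any of conical_flask, jar, beaker from where it was at the start of the episode above 0.02 m or angle between any of conical_flask, jar, beaker's own z axis and vertical above 0.5 rad).
It also fails if it takes over 38 s, if anything falls off the work surface, if the arm or the gripper's body presses on something with over 40 N, if the wrist force passes 120 N, or if a joint passes its speed limit or range.

ROBOT

A 6-joint arm with a two-finger parallel gripper is mounted at the origin on the work surface. World frame = base frame: x ahead of the robot, y to its left, z up, the work surface at z = 0. Lengths are in mm, angles in degrees, forces in N, time in s.
With the tool pointing down it reaches from about 300 to 850 mm from the base axis. Payload 4.2 kg.
Tool frame: the origin (TCP) lies at the very end of the fingers, on their centre line; the grasp point (between the pads) lies 19 mm behind it; z points along the fingers, y is the direction in which the jaws open and shut (so a half turn about z gives the same grasp; the last joint's range is limited). The gripper opens to 91 mm and grips with 3 to 60 N. Pads are 32 mm wide; open, the fingers measure 118 mm over their backs; the gripper's body (76 mm by 178 mm) begins 60 mm behind the grasp point.
Start: joints at [63.14, 18.312, 89.639, -0, 72.044, -1.146], TCP at [249.488, 518.072, 213.976] pointing down, gripper open.
Joint ranges: [-177.97, 177.97], [-48.28, 115.42], [12.27, 149.76], [-77.06, 257.06], [2.81, 150.46], [-146.56, 146.56]. Speed limits (degrees/s): [147.25, 147.25, 180, 180, 180, 180].

INTERFACE

Orientations are given as [roll, pitch, yaw] about the fixed x, y, z axes, in that order (R = Rz(yaw) Ry(pitch) Rx(roll)).
In Python, from workcell import monitor, eyes, job gives the robot as it stands.
- The arm moves only by the tool move_arm, never from a script. Its argument "increments" is a list that holds one entry, the list of rows, each a list of 7 numbers: the opening, from 0 (shut) to 1 (fully open), then the shift along the tool's x, y, z in cm, then the turn, a rotation vector about the tool's x, y, z in rad. In form: [[[jaw, x, y, z, ax, ay, az], ...]]. A call has 1 to 12 rows; each row shifts and turns the pose as measured when the row begins, along the tool's axes as they then stand; what a row does not reach is not made up. A row lasts 1/8 s, in which the tool goes at most 62.5 mm and 10.7 degrees, less where a joint would pass 70% of its speed; a pose out of reach is approached as far as the arm can. A call is refused whole if a number of a shift passes 6.25 or a number of a turn 0.188, either way. A call with a gripper value outside its range is refused whole. The fingers move at their own pace and stop on an object; "force" is the grip in N (left out, the last holds). Time passes only in rows, so rows that do not move let the fingers close. It gives the time, the measured TCP pose, the force and the opening at its end, in the units of the state.
- monitor.state(): the state, without advancing time (a new reading comes with each control period).
- eyes.grab_frame(name): name is "scene" or "top" or "wrist"; returns a dict with "color" (400x640x3 uint8, red, green, blue), "z_map" (400x640 float32, mm along the optical axis (not along the pixel's ray), 0 where there is no reading), "camera_matrix" (3x3 intrinsics, pixels), "rvec" (rotation vector, rad) and "tvec" (3), from world to camera coordinates, as OpenCV has them. Camera axes: x right, y down, z forward; pixel columns grow to the right and rows downward; lengths in mm; the calibration is good to about 2 mm. A picture is of the moment at which its call begins.
- job.job_done(): hands the job in, once; it reports no verdict.
The state is a dict: "time_s": time; "qpos": joint angles; "qvel": joint speeds; "effort": joint torques, N m; "ee_pos": TCP position; "ee_rot": TCP orientation; "force": force on the tool from outside, world axes, zero at the start; "torque": the same for the moment, N m; "gripper_width": finger opening in mm.
Only numpy, scipy, OpenCV 4.12 (cv2) and the standard library are available. Lean on these libraries where they do the work, as an engineer would, in place of code of your own. Each camera call takes 0.05 s, during which the arm holds its last target. There are 200 camera calls.

## Working session

There is one attempt and no reset: what is moved stays moved. The work goes in short steps, Python scripts to look and compute and a tool call to move; the robot and the scene stay as the last step left them, time stands still between calls to the robot, and variables do not carry over. Pictures are saved under pics/ and viewed, about 8 in all and at most 12, crops included, and the job is handed in when it is done.

Besides the shell and the picture viewer there is one more tool, called after ">>>" as name([rows], argument=value, ...), one row to a line, values as JSON. move_arm: Moves the arm, as the interface text tells. Its arguments: {"type":"object","properties":{"increments":{"type":"array"},"force":{"type":"number"}},"required":["increments"]}

```bash
mkdir -p pics; cat > h.py <<'E'
import numpy as np, cv2
from workcell import monitor, eyes, job
def grab(n,save=None):
    f=eyes.grab_frame(n)
    if save: cv2.imwrite(f'pics/{save}.png',f['color'][:,:,::-1])
    return f
def ray(f,uv,z):
    "pixel -> world point on plane z"
    R=cv2.Rodrigues(np.array(f['rvec'],float))[0]; t=np.array(f['tvec'],float).ravel()
    d=R.T@np.linalg.inv(f['camera_matrix'])@np.array([uv[0],uv[1],1.]); c=-R.T@t
    return c+d*(z-c[2])/d[2]
def proj(f,p):
    return cv2.projectPoints(np.array(p,float).reshape(-1,3),np.array(f['rvec'],float),np.array(f['tvec'],float),f['camera_matrix'],None)[0].reshape(-1,2)
def cam(f):
    R=cv2.Rodrigues(np.array(f['rvec'],float))[0]; return -R.T@np.array(f['tvec'],float).ravel()
E
python3 - <<'E'
from h import *
for n in ['scene','top']:
    f=grab(n,n+'0'); print(n,cam(f),f['camera_matrix'][0,0])
s=monitor.state(); print(s['time_s'],s['ee_pos'],s['ee_rot'],s['gripper_width'])
a=cv2.imread('pics/scene0.png');b=cv2.imread('pics/top0.png')
E
```

```text
scene [1026.795983    169.25187009  788.43700403] 413.48146703334254
top [421.96064886  54.96520627 826.07672891] 375.9334075700038
0.1 [249.27924512 517.68016358 213.23588983] [-1.79913860e+02 -2.02090399e-03  1.54286157e+02] 91.02166719533518
```

View pics/top0.png

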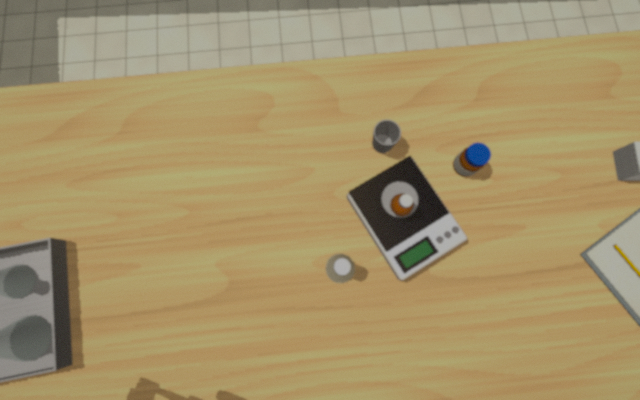

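View pics/scene0.png

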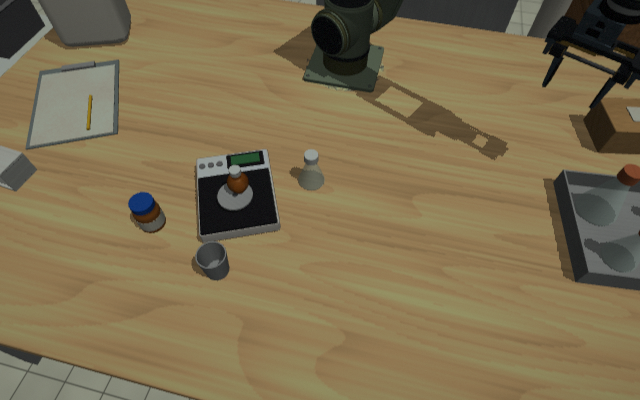

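The top view shows the pan at about (400,199), with the flask's orange belly at (402,206) and its cap at (406,200). The bystanders are the jar (474,158), beaker (386,136) and conical flask (341,267). The scene view shows the flask at (237,182) on the pan at (235,196).

```bash
cat >> h.py <<'E'
def big(m):
    n,l,s,c=cv2.connectedComponentsWithStats(m.astype(np.uint8)); i=1+np.argmax(s[1:,4]); return l==i
def win(sh,c,r):
    w=np.zeros(sh[:2],bool); w[max(0,c[1]-r):c[1]+r,max(0,c[0]-r):c[0]+r]=1; return w
def belly_mask(f,c,r=30):
    h=cv2.cvtColor(f['color'],cv2.COLOR_RGB2HSV).astype(int)
    return big((h[...,1]>130)&(h[...,0]<22)&win(h.shape,c,r))
def zmask_pts(f,m):
    v,u=np.nonzero(m&(f['z_map']>0)); z=f['z_map'][v,u]
    R=cv2.Rodrigues(np.array(f['rvec'],float))[0]; t=np.array(f['tvec'],float).ravel()
    P=np.linalg.inv(f['camera_matrix'])@np.stack([u,v,np.ones_like(u)])*z
    return (R.T@(P-t[:,None])).T
E
python3 - <<'E'
from h import *
for n,c in [('top',(402,200)),('scene',(236,188))]:
    f=grab(n); img=f['color']
    P=zmask_pts(f,win(img.shape,c,45))
    # pan from depth: z near 65
    near=P[(abs(P[:,2]-65)<5)]
    if len(near):
        e=cv2.minEnclosingCircle(near[:,:2].astype(np.float32)); print(n,'pan depth',e,len(near))
    cap=P[(P[:,2]>124)&(P[:,2]<142)]; print('cap',len(cap),cap.mean(0) if len(cap) else '', cap.max(0))
    bel=P[(P[:,2]>75)&(P[:,2]<112)]; 
    A=np.c_[2*bel,np.ones(len(bel))]; x=np.linalg.lstsq(A,(bel**2).sum(1),rcond=None)[0]
    print('belly sphere',x[:3],np.sqrt(x[3]+x[:3]@x[:3]),len(bel))
    for col,name in [((402,200),'x')]: pass
    big_=cv2.resize(img[c[1]-45:c[1]+45,c[0]-45:c[0]+45,::-1],None,fx=5,fy=5,interpolation=cv2.INTER_NEAREST)
    cv2.imwrite(f'pics/{n}crop.png',big_)
a=np.hstack([cv2.resize(cv2.imread(f'pics/{n}crop.png'),(400,400)) for n in('top','scene')]);cv2.imwrite('pics/crops.png',a)
E
```

```text
top pan depth ((569.8895263671875, -124.14515686035156), 38.16071701049805) 605
cap 147 [ 552.7258312  -118.36795078  132.58961842] [ 565.94466261 -107.18486412  136.32551107]
belly sphere [ 553.80338179 -119.561433     90.96001037] 22.282852668073176 278
scene pan depth ((571.2036743164062, -123.88469696044922), 38.24168395996094) 639
cap 122 [ 556.7610102  -118.06507834  132.64527742] [ 566.91100224 -107.0658318   137.81395849]
belly sphere [ 554.137601   -119.80617793   90.87749722] 22.43499693663567 304
```

View pics/crops.png

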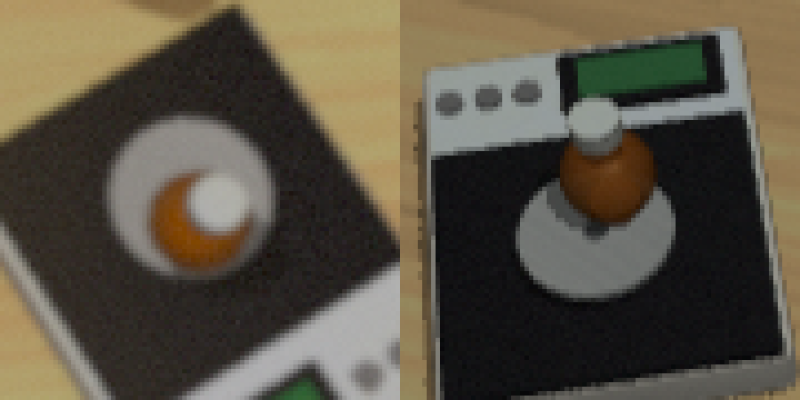

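Depth gives the pan centre at (570.5, -124) and the flask at (554, -119.7). The belly centre comes out at z = 91 with radius 22.4, close to the given sizes. The flask is 17 mm off, so it needs to go (16.5, -4.3). I'll lower the half-open jaws around the flask without touching it, then push with one inner pad at the belly's equator.

```bash
cat >> h.py <<'E'
from scipy.spatial.transform import Rotation as Ro
def plan(target,yaw,n,jaw):
    s=monitor.state(); p=np.array(s['ee_pos']); R=Ro.from_euler('xyz',s['ee_rot'],degrees=True); T=np.array(target,float)
    G=Ro.from_euler('xyz',[180,0,yaw],degrees=True)
    print('t',s['time_s'],'p',p.round(1),s['ee_rot'],'F',np.round(s['force'],1),'w',round(s['gripper_width'],1)); rows=[]
    for k in range(n):
        d=(T-p)/(n-k); w=(R.inv()*G).as_rotvec()/(n-k)
        rows.append([jaw]+[round(float(x),2) for x in R.inv().apply(d)/10]+[round(float(x),3) for x in w]); p=p+d; R=R*Ro.from_rotvec(w)
    print(rows)
def see():
    out={}
    for n,c in [('top',(402,200)),('scene',(236,188))]:
        f=grab(n); P=zmask_pts(f,belly_mask(f,c,26)); P=P[(P[:,2]>75)&(P[:,2]<112)]
        if len(P)<60: print(n,'few',len(P)); continue
        A=np.c_[2*P,np.ones(len(P))]; x=np.linalg.lstsq(A,(P**2).sum(1),rcond=None)[0]
        print(n,'belly',x[:3].round(1),round(float(np.sqrt(x[3]+x[:3]@x[:3])),1),len(P))
E
python3 - <<'E'
from h import *
see(); plan([554,-120,205],75.4,12,0.8)
plan([554,-120,205],75.4,14,0.8)
E
```

```text
top belly [ 553.4 -119.1   92. ] 21.3 197
scene belly [ 554.8 -119.4   91.7] 21.8 293
t 0.3 p [249.4 517.9 213.7] [-1.79969837e+02 -9.78828443e-04  1.54283304e+02] F [0.3 0.2 0.7] w 91.2
[[0.8, -4.59, -3.69, 0.07, -0.0, 0.0, 0.115], [0.8, -4.99, -3.14, 0.07, -0.0, 0.0, 0.115], [0.8, -5.31, -2.55, 0.07, -0.0, 0.0, 0.115], [0.8, -5.57, -1.92, 0.07, -0.0, 0.0, 0.115], [0.8, -5.75, -1.27, 0.07, -0.0, 0.0, 0.115], [0.8, -5.86, -0.6, 0.07, -0.0, 0.0, 0.115], [0.8, -5.89, 0.07, 0.07, -0.0, 0.0, 0.115], [0.8, -5.84, 0.74, 0.07, -0.0, 0.0, 0.115], [0.8, -5.72, 1.41, 0.07, -0.0, 0.0, 0.115], [0.8, -5.52, 2.05, 0.07, -0.0, 0.0, 0.115], [0.8, -5.25, 2.67, 0.07, -0.0, 0.0, 0.115], [0.8, -4.91, 3.26, 0.07, -0.0, 0.0, 0.115]]
t 0.3 p [249.4 517.9 213.7] [-1.79969837e+02 -9.78828443e-04  1.54283304e+02] F [0.3 0.2 0.7] w 91.2
[[0.8, -3.94, -3.16, 0.06, -0.0, 0.0, 0.098], [0.8, -4.23, -2.76, 0.06, -0.0, 0.0, 0.098], [0.8, -4.48, -2.33, 0.06, -0.0, 0.0, 0.098], [0.8, -4.69, -1.88, 0.06, -0.0, 0.0, 0.098], [0.8, -4.85, -1.41, 0.06, -0.0, 0.0, 0.098], [0.8, -4.96, -0.93, 0.06, -0.0, 0.0, 0.098], [0.8, -5.03, -0.44, 0.06, -0.0, 0.0, 0.098], [0.8, -5.05, 0.06, 0.06, -0.0, 0.0, 0.098], [0.8, -5.02, 0.56, 0.06, -0.0, 0.0, 0.098], [0.8, -4.94, 1.05, 0.06, -0.0, 0.0, 0.098], [0.8, -4.81, 1.53, 0.06, -0.0, 0.0, 0.098], [0.8, -4.64, 1.99, 0.06, -0.0, 0.0, 0.098], [0.8, -4.42, 2.44, 0.06, -0.0, 0.0, 0.098], [0.8, -4.16, 2.86, 0.06, -0.0, 0.0, 0.098]]
```

>>> move_arm([
  [[0.8,-4.0,-3.2,0,0,0,0.1],[0.8,-4.2,-2.8,0,0,0,0.1],[0.8,-4.5,-2.3,0,0,0,0.1],[0.8,-4.7,-1.9,0,0,0,0.1],[0.8,-4.9,-1.4,0,0,0,0.1],[0.8,-5.0,-0.9,0,0,0,0.1],[0.8,-5.0,-0.4,0,0,0,0.1],[0.8,-5.0,0.1,0,0,0,0.1],[0.8,-5.0,0.6,0,0,0,0.1],[0.8,-4.9,1.0,0,0,0,0.1],[0.8,-4.8,1.5,0,0,0,0.1],[0.8,-3.0,1.5,0,0,0,0.1]],
])

```text
time_s: 1.8
ee_pos: [500.2, -32.5, 214.2]
ee_rot: [179.7, -0.1, 83.6]
force: [0.3, 1.0, -0.0]
gripper_width: 72.9
```

```bash
python3 - <<'E'
from h import *
plan([554,-120,190],75.4,8,0.8)
E
```

```text
t 1.8 p [500.2 -32.5 214.2] [ 1.79689456e+02 -1.35279003e-01  8.35514926e+01] F [ 0.3  1.  -0. ] w 72.9
[[0.8, -1.01, 0.79, 0.3, 0.001, -0.0, 0.018], [0.8, -1.0, 0.81, 0.3, 0.001, -0.0, 0.018], [0.8, -0.98, 0.82, 0.3, 0.001, -0.0, 0.018], [0.8, -0.97, 0.84, 0.3, 0.001, -0.0, 0.018], [0.8, -0.95, 0.86, 0.3, 0.001, -0.0, 0.018], [0.8, -0.94, 0.88, 0.3, 0.001, -0.0, 0.018], [0.8, -0.92, 0.89, 0.3, 0.001, -0.0, 0.018], [0.8, -0.91, 0.91, 0.3, 0.001, -0.0, 0.018]]
```

>>> move_arm([
  [[0.8,-1.0,0.8,0.3,0.001,0,0.018],[0.8,-1.0,0.8,0.3,0.001,0,0.018],[0.8,-1.0,0.8,0.3,0.001,0,0.018],[0.8,-1.0,0.85,0.3,0.001,0,0.018],[0.8,-1.0,0.85,0.3,0.001,0,0.018],[0.8,-0.95,0.9,0.3,0.001,0,0.018],[0.8,-0.9,0.9,0.3,0.001,0,0.018],[0.8,-0.9,0.9,0.3,0.001,0,0.018],[0.8,0,0,0,0,0,0]],
])

```text
time_s: 2.92
ee_pos: [556.7, -125.0, 187.5]
ee_rot: [-179.7, -0.2, 75.0]
force: [0.2, -1.0, -0.3]
gripper_width: 73.1
```

```bash
python3 - <<'E'
from h import *
f=grab('wrist','w1'); print(cam(f))
see(); plan([554,-120,160],75.4,3,0.8)
E
```

```text
[575.38098014 -57.67614096 359.72834481]
top belly [ 553.3 -118.8   92.3] 20.9 127
scene belly [ 554.5 -119.5   91.4] 22.0 295
t 3.075 p [ 556.2 -124.   188. ] [-179.70508308   -0.22181531   75.03331439] F [ 1.3 -0.5 -0.7] w 72.7
[[0.8, 0.11, -0.1, 0.93, -0.002, -0.001, -0.002], [0.8, 0.11, -0.1, 0.93, -0.002, -0.001, -0.002], [0.8, 0.11, -0.1, 0.93, -0.002, -0.001, -0.002]]
```

View pics/w1.png

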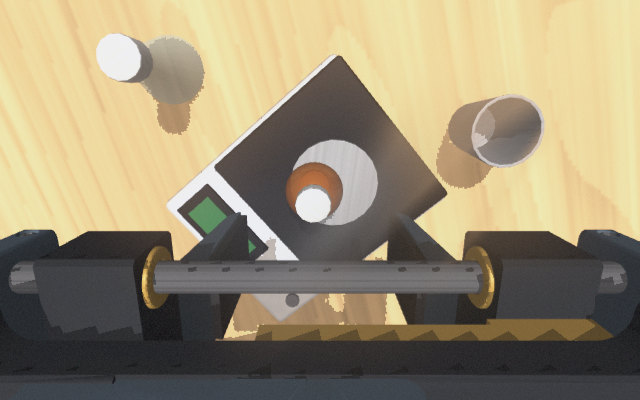

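The wrist view shows the flask (313,190) between the fingertips (about 240 and 395), with the pan to its right, which is the push direction. The way down is clear.

>>> move_arm([
  [[0.8,0.2,-0.2,1.5,-0.002,-0.001,-0.002],[0.8,0.1,-0.1,1.5,-0.002,-0.001,0],[0.8,0.1,0,1.5,0,0,0],[0.8,0,0,1.0,0,0,0],[0.8,0,0,1.0,0,0,0],[0.8,0,0,0,0,0,0]],
])

```text
time_s: 3.82
ee_pos: [554.3, -117.6, 122.0]
ee_rot: [179.9, -0.1, 75.3]
force: [-0.2, 0.2, 0.0]
gripper_width: 72.9
```

```bash
python3 - <<'E'
from h import *
plan([554,-120,82],75.4,6,0.8)
E
```

```text
t 3.825 p [ 554.3 -117.6  122. ] [ 1.79923943e+02 -1.37142941e-01  7.52671518e+01] F [-0.2  0.2  0. ] w 72.9
[[0.8, -0.04, 0.01, 0.67, 0.0, -0.0, -0.0], [0.8, -0.04, 0.01, 0.67, 0.0, -0.0, -0.0], [0.8, -0.04, 0.01, 0.67, 0.0, -0.0, -0.0], [0.8, -0.04, 0.01, 0.67, 0.0, -0.0, -0.0], [0.8, -0.04, 0.01, 0.67, 0.0, -0.0, -0.0], [0.8, -0.04, 0.01, 0.67, 0.0, -0.0, -0.0]]
```

>>> move_arm([
  [[0.8,-0.05,0,0.7,0,0,0],[0.8,-0.05,0,0.7,0,0,0],[0.8,-0.05,0,0.7,0,0,0],[0.8,-0.05,0,0.7,0,0,0],[0.8,-0.05,0,0.7,0,0,0],[0.8,0,0,0.4,0,0,0],[0.8,0,0,0,0,0,0]],
])

```text
time_s: 4.7
ee_pos: [554.3, -120.4, 80.8]
ee_rot: [179.8, -0.1, 75.2]
force: [0.3, 0.2, -0.2]
gripper_width: 72.7
```

```bash
python3 - <<'E'
from h import *
d=np.array([16.5,-4.3]);d/=np.hypot(*d); print(d, np.array([554,-119.6])+d*13)
plan([554,-120,82],75.4,1,0.8); see()
E
```

```text
[ 0.96767952 -0.25218315] [ 566.5798338  -122.87838093]
t 4.7 p [ 554.3 -120.4   80.8] [ 1.79844426e+02 -1.40246596e-01  7.52488794e+01] F [ 0.3  0.2 -0.2] w 72.7
[[0.8, 0.04, -0.04, -0.12, 0.003, -0.002, -0.003]]
top few 2
scene belly [ 554.3 -119.3   91.5] 22.0 231
```

>>> move_arm([
  [[0.8,0,0.2,0,0,0,0],[0.8,0,0.2,0,0,0,0],[0.8,0,0.2,0,0,0,0],[0.8,0,0.2,0,0,0,0],[0.8,0,0.2,0,0,0,0],[0.8,0,0.2,0,0,0,0],[0.8,0,0.2,0,0,0,0],[0.8,0,0.2,0,0,0,0],[0.8,0,0.2,0,0,0,0],[0.8,0,0.2,0,0,0,0],[0.8,0,0.2,0,0,0,0],[0.8,0,0,0,0,0,0]],
])

```text
time_s: 6.3
ee_pos: [577.9, -126.6, 82.0]
ee_rot: [179.7, -0.1, 75.3]
force: [0.9, -1.3, 0.0]
gripper_width: 72.8
```

```bash
python3 - <<'E'
from h import *
plan([583.6,-127.5,81],75.4,6,0.8); see(); grab('scene','s2')
E
```

```text
t 6.3 p [ 577.9 -126.6   82. ] [ 1.79723011e+02 -1.42777139e-01  7.52525958e+01] F [ 0.9 -1.3  0. ] w 72.8
[[0.8, 0.01, 0.1, 0.02, 0.001, -0.0, -0.0], [0.8, 0.01, 0.1, 0.02, 0.001, -0.0, -0.0], [0.8, 0.01, 0.1, 0.02, 0.001, -0.0, -0.0], [0.8, 0.01, 0.1, 0.02, 0.001, -0.0, -0.0], [0.8, 0.01, 0.1, 0.02, 0.001, -0.0, -0.0], [0.8, 0.01, 0.1, 0.02, 0.001, -0.0, -0.0]]
top few 9
scene belly [ 564.9 -122.4   91. ] 22.4 259
```

>>> move_arm([
  [[0.8,0,0.1,0,0,0,0],[0.8,0,0.1,0,0,0,0],[0.8,0,0.1,0,0,0,0],[0.8,0,0.1,0,0,0,0],[0.8,0,0.1,0,0,0,0],[0.8,0,0.05,0,0,0,0],[0.8,0,0,0,0,0,0]],
])

```text
time_s: 7.32
ee_pos: [583.1, -127.9, 82.0]
ee_rot: [179.8, -0.1, 75.3]
force: [-0.4, -0.5, -0.4]
gripper_width: 72.9
```

```bash
python3 - <<'E'
from h import *
plan([571,-124,81],75.4,6,0.8); see()
E
```

```text
t 7.325 p [ 583.1 -127.9   82. ] [ 1.79762085e+02 -1.44099244e-01  7.52537152e+01] F [-0.4 -0.5 -0.4] w 72.9
[[0.8, 0.01, -0.21, 0.02, 0.001, -0.0, -0.0], [0.8, 0.01, -0.21, 0.02, 0.001, -0.0, -0.0], [0.8, 0.01, -0.21, 0.02, 0.001, -0.0, -0.0], [0.8, 0.01, -0.21, 0.02, 0.001, -0.0, -0.0], [0.8, 0.01, -0.21, 0.02, 0.001, -0.0, -0.0], [0.8, 0.01, -0.21, 0.02, 0.001, -0.0, -0.0]]
top few 10
scene belly [ 570.4 -123.1   91.6] 21.6 261
```

The flask is at the pan's centre within about 1 mm. I'll back the pad off to mid-gap and then lift straight up before the closer check.

>>> move_arm([
  [[0.8,0,-0.3,0,0,0,0],[0.8,0,-0.3,0,0,0,0],[0.8,0,-0.3,0,0,0,0],[0.8,0,-0.3,0,0,0,0],[0.8,0,0,0,0,0,0],[0.8,0,0,-1,0,0,0],[0.8,0,0,-1.5,0,0,0],[0.8,0,0,-2,0,0,0],[0.8,0,0,-2,0,0,0],[0.8,0,0,-3,0,0,0],[0.8,0,0,-3,0,0,0],[0.8,0,0,-2,0,0,0]],
])

```text
time_s: 8.93
ee_pos: [570.4, -125.0, 237.3]
ee_rot: [179.5, -0.1, 75.3]
force: [0.7, 0.2, 0.1]
gripper_width: 72.9
```

>>> move_arm([
  [[0.8,5,-2,0,0,0,0],[0.8,5,-2,0,0,0,0],[0.8,5,-2,0,0,0,0],[0.8,5,-2,0,0,0,0],[0.8,4,-2,0,0,0,0],[0.8,0,0,0,0,0,0]],
])

```text
time_s: 9.68
ee_pos: [537.5, 139.2, 247.5]
ee_rot: [178.5, -0.4, 75.1]
force: [0.5, 0.1, 0.5]
gripper_width: 73.2
```

```bash
python3 - <<'E'
from h import *
s=monitor.state(); print(s['time_s'],np.round(s['ee_pos'],1)); see()
cs=[]
for n,c in [('top',(402,200)),('scene',(236,188))]:
    f=grab(n); P=zmask_pts(f,win(f['color'].shape,c,45)); q=P[abs(P[:,2]-65)<5]; b=P[(P[:,2]>75)&(P[:,2]<112)&(np.hypot(P[:,0]-570,P[:,1]+124)<40)]
    x=np.linalg.lstsq(np.c_[2*b,np.ones(len(b))],(b**2).sum(1),rcond=None)[0]
    cap=P[(P[:,2]>130)&(P[:,2]<142)]
    print(n,'pan',np.round(cv2.minEnclosingCircle(q[:,:2].astype(np.float32))[0],1),'belly',x[:3].round(1),'cap',cap.mean(0).round(1))
    cs.append(cv2.resize(f['color'][c[1]-80:c[1]+80,c[0]-80:c[0]+80,::-1],(400,400)))
cv2.imwrite('pics/end.png',np.hstack(cs))
E
```

```text
9.675 [537.5 139.2 247.5]
top belly [ 569.2 -123.6   91.6] 21.7 192
scene belly [ 570.3 -123.8   91.5] 22.1 293
top pan [ 570.  -124.1] belly [ 569.5 -123.8   90.6] cap [ 569.2 -123.1  133.5]
scene pan [ 570.5 -124.2] belly [ 570.3 -123.7   91.6] cap [ 571.3 -122.7  133.7]
```

View pics/end.png

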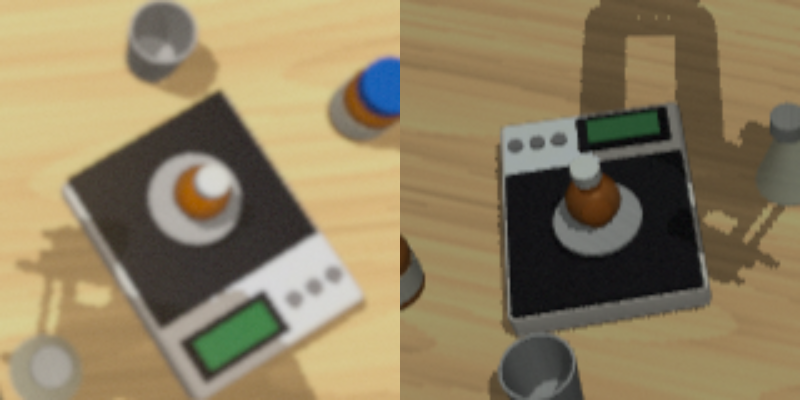

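The flask stands upright at the pan's centre in both views: the belly is at about (203,192) in the left half and (592,198) in the right. The hand is clear and the other glassware looks undisturbed.

```bash
python3 -c "from workcell import job; print(job.job_done())"
```

```text
the job is handed in; nothing more can be done
None
```

The flask now stands upright at the middle of the pan, and I handed the job in at about 10 s of the 38 s allowed. I lowered the half-open jaws around it without touching it. One inner pad then pushed it slowly (about 16 mm/s, then 8 mm/s) about 17 mm at belly height. After that I backed the pad off, lifted straight up and moved the hand away.

- **Position:** both cameras put the belly within about 1 mm of the pan's centre: (569.5, -123.8) against (570.0, -124.1) from the top, and (570.3, -123.7) against (570.5, -124.2) from the scene camera.
- **Upright:** the cap sits about 1 mm from the belly centre in both views, so there is no visible tilt. Before the push, the top and scene cameras disagreed by about 4 mm in x on the cap position. They now differ by 2 mm, because each sees only part of the cap.
- **Push force:** the wrist readings at the end of each move never exceeded about 2 N.
- **Other glassware:** the jar, beaker and conical flask look undisturbed in the final pictures; I did not measure their positions.
- **Failed check:** the top camera could not see the belly while the hand was over it, so only the scene camera guided the push. Both cameras agreed afterwards.

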